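# Shut the gear guard and hold the dead-man lever level

### The job

On the effects table, fold the drive box's hinged cover all the way down so it lies flat on the box and shuts in the gears. Only then press the spring-loaded dead-man lever down until its arm is level (half its travel), and finish with the robot still pressing it and holding it level: do not let go. Never push the lever to its bottom stop, and leave the reel tin, glue bottle, tape roll and clipboard where they are.

Things in the scene. Friction and masses are not known exactly. Their poses are not given: they have to be found in the camera images.
- drive_box: Grey painted open-topped steel box with brass and steel gears inside, fixed to the table: 150 (x) x 160 (y) x 70 mm high, on a 190 x 200 x 6 mm foot plate. Origin at the centre of its underside; its x axis points from the free-edge side to the hinge side of the cover, z up. It may stand left or right and be turned up to 0.35 rad.
- cover (a joint): Hinge angle of the cover, a plain grey plate 150 x 160 mm, 8 mm thick with five dark slots, hinged along the far (+x) top rim of the drive box. 0 = shut, lying flat on the box (a hard stop; its top is then 78 mm above the table); pi/2 = standing upright; 1.95 = leaning back, stop. Starts open, 0.9 to 1.7. The hinge is stiff: the cover stays where it is left; moving it takes about 2 to 4 N at the free edge.
- cover_hinge (a point): Point on the hinge axis at the middle of the cover's width, 70 mm above the table. In the box's frame it is at x = +79 mm and the axis runs along the box's y. The cover's underside lies on this axis and the 8 mm of thickness is on its outer side (upper when shut).
- cover_edge (a point): Middle of the cover's free edge, at mid thickness, 154 mm from the hinge axis; it moves with the cover.
- lever_stand: Lever stand: dark foot plate 200 x 100 x 12 mm (centre 20 mm toward -x of the origin), grey block, two steel cheeks up to 105 mm that carry the pivot; fixed on a wooden plinth 230 x 130 mm whose height differs each time, 5 to 60 mm. Origin under the foot plate (plinth top); the lever points from the pivot along -x, z up. Stands left or right, turned up to 0.45 rad.
- lever (a joint): Angle of the lever, rad. 0 = released, arm rising 0.3 rad above level toward its pad; 0.3 = arm level (half travel); 0.6 = bottom stop, arm 0.3 rad below level. A spring returns it: pressing straight down on the pad needs about 4.5 N to start it, 7 N when level, 10 N at the bottom.
- lever_pad (a point): Centre of the top face of the lever's black pad, 40 x 40 mm, 14 mm thick, at the end of an 18 mm wide steel arm, 100 mm from the pivot axis and 8 mm above the arm's centre line. About 122 mm above the plinth's top when released, 93 mm when level, 63 mm at the bottom. Moves with the lever.
- lever_pivot (a point): Point on the lever's pivot axis, 85 mm above the plinth's top and 30 mm toward +x of the stand's origin; the axis runs along the stand's y.
- reel_tin: Bystander: flat round aluminium tin lying on the table, 90 mm diameter, 30 mm high. Origin at the centre of its underside.
- glue_bottle: Bystander: upright white bottle, 50 mm diameter, 130 mm tall, yellow cap. Origin at the centre of its underside.
- tape_roll: Bystander: brown roll lying flat, outer diameter 100 mm, hole 72 mm, 25 mm high. Origin at the centre of its underside.
- clipboard: Bystander: brown clipboard with paper and a steel clip, 230 x 160 mm, up to 17 mm high, lying flat. Origin at the centre of its underside.

How it is judged:
By the outcome, as a careful person would: the job done as asked, in the order asked, and still so for the second after the job is handed in, while the arm keeps its last pose, push and grip.
It also fails if it takes over 42 s, if anything falls off the work surface, if the arm or the gripper's body presses on something with over 40 N, if the wrist force passes 120 N, or if a joint passes its speed limit or range.

### The arm

A 6-joint arm with a two-finger parallel gripper is mounted at the origin on the work surface. World frame = base frame: x ahead of the robot, y to its left, z up, the work surface at z = 0. Lengths are in m, angles in rad, forces in N, time in s.
With the tool pointing down it reaches from about 0.35 to 0.85 m from the base axis. Payload 8.1 kg.
Tool frame: the origin (TCP) lies on the centre line of the jaws, within the pads' length; the fingertips stand 11 mm ahead of it and the grasp point (between the pads) lies 8 mm behind it (tip_reach is the z of the fingertips in the tool frame, in m); z points along the fingers, y is the direction in which the jaws open and shut (so a half turn about z gives the same grasp; the last joint's range is limited). The gripper opens to 93 mm and grips with 3 to 60 N. Pads are 15 mm wide; open, the fingers measure 128 mm over their backs; the gripper's body (75 mm by 188 mm) begins 65 mm behind the grasp point.
Start: joints at [-1.223, 0.13, 1.488, -0, 1.523, -0.085], TCP at [0.252, -0.545, 0.23] pointing down, gripper open.
Joint ranges: [-2.96, 2.96], [-0.89, 2.26], [0.02, 2.5], [-1.34, 4.48], [0, 2.73], [-2.66, 2.66]. Speed limits (rad/s): [2.39, 2.39, 2.79, 3.14, 3.14, 3.14].

### API

Orientations are given as a rotation vector (axis times angle).
In Python, from plant import read_state, read_camera, camera_params, close_job, silhouettes, tip_of, tip_reach gives the robot as it stands.
- The arm moves only by the shell command python3 -m creep 'ROWS' [FORCE]. ROWS is JSON, a list of rows, each a list of 5 numbers: the shift along the tool's x, y, z in m, then the turn about the tool's z in rad, then the closure in counts, from 0 (fully open) to 255 (shut). In form: [[dx, dy, dz, twist, gripper], ...]. A call has 1 to 12 rows; each row shifts and turns the commanded pose from where the row before left it, along the tool's axes as they then stand; what a row does not reach is not made up. A row lasts 1/12 s, in which the tool goes at most 41.7 mm and 7.16 degrees, less where a joint would pass 70% of its speed; a pose out of reach is approached as far as the arm can. A call is refused whole if a number of a shift passes 0.0417 or a number of a turn 0.125, either way. A call with a gripper value outside its range is refused whole. The fingers move at their own pace and stop on an object; FORCE is the grip in N (left out, the last holds). Time passes only in rows, so rows that do not move let the fingers close. It gives the time, the measured TCP pose, the force and the opening at its end, in the units of the state.
- read_state(): the state, without advancing time (a new reading comes with each control period).
- read_camera(name): name is "scene" or "side" or "wrist"; returns the picture (420x560x3 uint8, red, green, blue); there is no depth.
- camera_params(name): a dict with "fov_y" (degrees; the focal length in pixels is half the picture's height over the tangent of half this angle, whatever the lens; pixels are square), "cx", "cy" (the principal point, pixels), "k1" (the pictures are not rectified: a ray, as slopes to the right and down, at radius r is drawn at 1 + k1 r^2 times it, then the intrinsics apply), "position" and "rotation" of the camera in the world. Camera axes: x right, y down, z forward; pixel columns grow to the right and rows downward; lengths in m; the calibration is good to about 2 mm. A picture is of the moment at which its call begins: read the wrist's pose just before it. camera_params takes no time and is no camera call; for the wrist camera it gives the pose at the moment of the call.
- close_job(): hands the job in, once; it reports no verdict.
Trained networks look in the newest picture that a camera, given by its name, has taken for a name from the list of things; names that differ only in an ending like _2 or _b are one class to them, and where a whole thing is asked for, a point or a joint stands for the part that bears it (a point fixed in the world has none). Each returns a list of dicts, best first, with "confidence" (0 to 1); they miss things now and then, are a little off and sometimes report something else, mostly with a low value. They report only what shows in the picture. A call takes as long as a camera call.
- silhouettes(camera, query): "region" (420x560 bool, what is visible of it) and "pixel" ([column, row] in pixels, amid what is visible of it).
- tip_of(camera, query): "pixel" ([column, row] in pixels: a listed point, or the origin of a listed thing).
The state is a dict: "t": time; "q": joint angles; "dq": joint speeds; "joint_torque": joint torques, N m; "tool_pos": TCP position; "orientation": TCP orientation; "force": force on the tool from outside, world axes, zero at the start; "wrist_torque": the same for the moment, N m; "opening": finger opening in m.
Only numpy, scipy, OpenCV 4.12 (cv2) and the standard library are available. Lean on these libraries where they do the work, as an engineer would, in place of code of your own. Each camera call takes 0.05 s, during which the arm holds its last target.

## Working session

There is one attempt and no reset: what is moved stays moved. The work goes in short steps, Python scripts to look and compute and a shell command to move; the robot and the scene stay as the last step left them, time stands still between calls to the robot, and variables do not carry over. Pictures are saved under pics/ and viewed, and the job is handed in when it is done.

```bash
ls; mkdir -p pics; cat > h.py <<'E'
import numpy as np, cv2
from plant import *
E
python3 - <<'E'
from h import *
s=read_state(); print({k:np.round(v,3).tolist() for k,v in s.items()}, tip_reach)
for n in ("scene","side","wrist"):
    im=read_camera(n); cv2.imwrite(f"pics/{n}0.png",im[:,:,::-1])
    p=camera_params(n); print(n,p)
print(read_state()['t'])
E
```

```text
pics
{'t': 0.0, 'q': [-1.223, 0.131, 1.489, -0.0, 1.523, -0.085], 'dq': [0.001, 0.002, -0.001, 0.001, -0.001, 0.001], 'joint_torque': [-0.0, -55.986, -49.175, 0.077, 0.036, -0.0], 'tool_pos': [0.251, -0.544, 0.229], 'orientation': [-3.067, -0.674, 0.0], 'force': [-0.131, -0.323, 0.023], 'wrist_torque': [-0.026, 0.032, -0.019], 'opening': 0.093} 0.011
scene {'fov_y': 51.34667499176058, 'cx': 275.81095427785584, 'cy': 209.07143731913288, 'k1': -0.12381037559683206, 'position': array([ 0.93844274, -0.71065587,  1.30159385]), 'rotation': array([-2.4896622 , -0.5586159 ,  0.17873945])}
side {'fov_y': 49.64799520746839, 'cx': 286.64438585889343, 'cy': 211.92167340225942, 'k1': -0.06774017855455539, 'position': array([-0.18851577,  0.72514921,  1.20787882]), 'rotation': array([-1.02624754,  2.44143823, -0.99728521])}
wrist {'fov_y': 62.09510491825111, 'cx': 274.2719369692128, 'cy': 207.5271835586196, 'k1': -0.0603661402602187, 'position': array([ 0.32468912, -0.51014599,  0.38454031]), 'rotation': array([ 2.43228127, -1.55484802, -0.23050034])}
0.15
```

View pics/scene0.png

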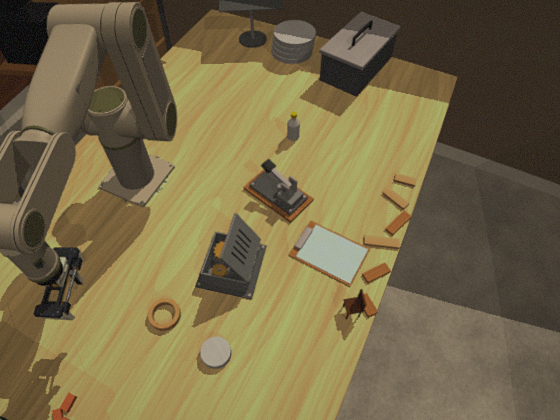

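View pics/side0.png

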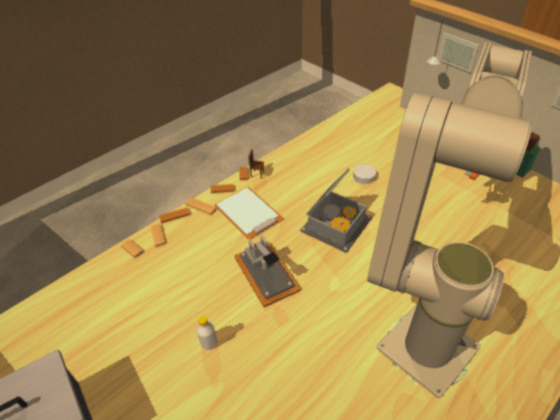

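View pics/wrist0.png

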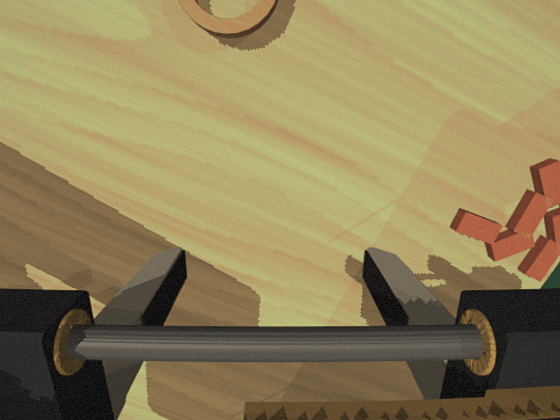

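The scene view shows the open box near (230,265), the lever stand near (278,190), the tape near (164,314), the tin near (215,352), the clipboard near (330,252) and the bottle near (293,127). The side view confirms this layout. Next I'll triangulate the key points.

```bash
cat > h.py <<'E'
import numpy as np, cv2
from plant import *
from scipy.spatial.transform import Rotation as R
def KP(p):
    f=210/np.tan(np.radians(p['fov_y'])/2)
    return np.array([[f,0,p['cx']],[0,f,p['cy']],[0,0,1]]), np.array([p['k1'],0,0,0,0.])
def ray(p,px):
    K,d=KP(p); u=cv2.undistortPoints(np.array([[px]],float),K,d)[0,0]
    v=R.from_rotvec(p['rotation']).apply([u[0],u[1],1]); return np.array(p['position']),v/np.linalg.norm(v)
def proj(p,X):
    K,d=KP(p); Rm=R.from_rotvec(p['rotation']).as_matrix().T
    return cv2.projectPoints(np.atleast_2d(X).astype(float),cv2.Rodrigues(Rm)[0],-Rm@np.array(p['position']),K,d)[0][:,0]
def tri(rs):
    A=np.zeros((3,3));b=np.zeros(3)
    for o,v in rs:
        M=np.eye(3)-np.outer(v,v);A+=M;b+=M@o
    X=np.linalg.solve(A,b)
    return X,[np.linalg.norm(np.cross(X-o,v)) for o,v in rs]
def atz(r,z): o,v=r; return o+v*(z-o[2])/v[2]
E
python3 - <<'E'
from h import *
P={n:camera_params(n) for n in("scene","side")}
for n in P: read_camera(n)
for q in ["drive_box","cover_hinge","cover_edge","lever_stand","lever_pad","lever_pivot","reel_tin","glue_bottle","tape_roll","clipboard"]:
    rs=[];o=[]
    for n in P:
        t=tip_of(n,q)
        if t: o.append((n,np.round(t[0]['pixel'],1).tolist(),round(t[0]['confidence'],2),len(t))); rs.append(ray(P[n],t[0]['pixel']))
    print(q,o)
    if len(rs)==2:
        X,e=tri(rs);print('   ',X.round(4),np.round(e,4))
print(read_state()['t'])
E
```

```text
drive_box [('scene', [230.4, 264.8], 0.85, 1), ('side', [335.8, 222.9], 0.71, 1)]
    [ 0.5143 -0.179   0.0071] [0.0007 0.0007]
cover_hinge [('scene', [255.4, 258.5], 0.61, 1), ('side', [317.2, 203.7], 0.79, 1)]
    [ 0.5922 -0.1535  0.0691] [0.0039 0.0039]
cover_edge [('scene', [228.1, 234.7], 0.66, 2), ('side', [337.6, 180.2], 0.47, 1)]
    [ 0.5249 -0.1786  0.2069] [0.0013 0.0013]
lever_stand [('scene', [281.2, 196.5], 0.79, 1), ('side', [263.1, 265.9], 0.92, 2)]
    [0.5503 0.1432 0.012 ] [0.0012 0.0012]
lever_pad [('scene', [263.9, 164.6], 0.57, 1), ('side', [256.9, 246.4], 0.64, 2)]
    [0.5035 0.1635 0.16  ] [0.0288 0.0288]
lever_pivot [('scene', [289.7, 186.7], 0.51, 1), ('side', [257.2, 247.9], 0.55, 1)]
    [0.578  0.1442 0.0834] [0.0028 0.0028]
reel_tin [('scene', [215.1, 351.2], 0.72, 1), ('side', [364.2, 178.4], 0.84, 1)]
    [ 0.606  -0.4524 -0.0031] [0.0019 0.0019]
glue_bottle [('scene', [292.6, 136.3], 0.83, 1), ('side', [207.8, 342.3], 0.76, 2)]
    [0.4604 0.4449 0.0017] [0.0004 0.0004]
tape_roll [('scene', [226.0, 232.9], 0.73, 2)]
clipboard [('scene', [326.0, 251.8], 0.78, 1), ('side', [248.6, 214.2], 0.88, 1)]
    [ 0.7815  0.0093 -0.0056] [0.0015 0.0015]
1.25
```

```bash
python3 - <<'E'
from h import *
a=read_camera("scene");b=read_camera("side")
def c(im,x,y,w=70,h=60): return cv2.resize(im[y-h:y+h,x-w:x+w],None,fx=5,fy=5,interpolation=cv2.INTER_CUBIC)[:,:,::-1]
cv2.imwrite("pics/za.png",c(a,230,260));cv2.imwrite("pics/zb.png",c(b,338,210));cv2.imwrite("pics/zc.png",c(a,278,185));cv2.imwrite("pics/zd.png",c(b,265,262))
E
```

```text
(no output)
```

View pics/za.png

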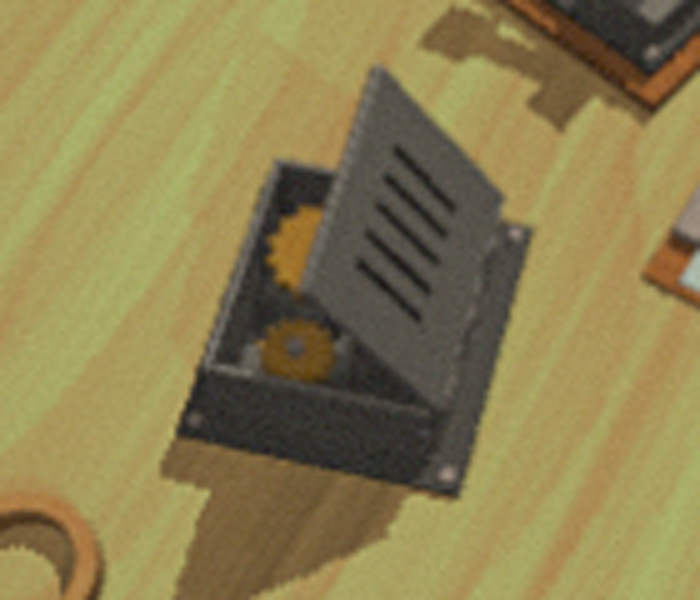

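View pics/zb.png

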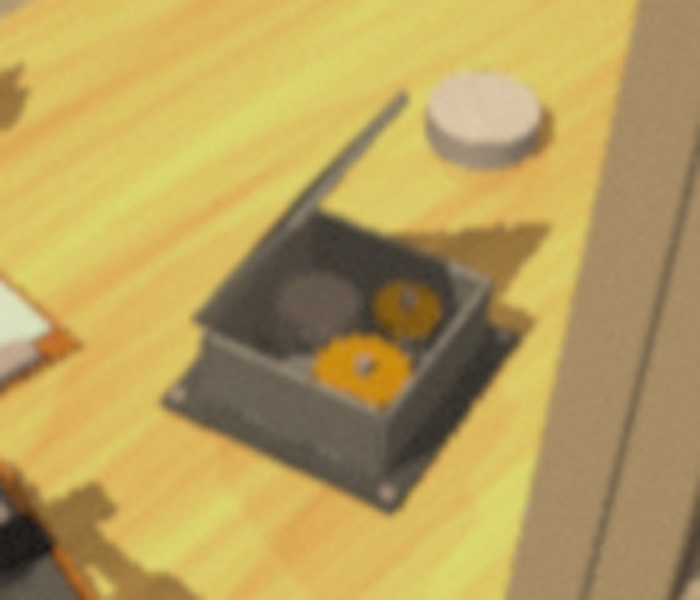

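View pics/zc.png

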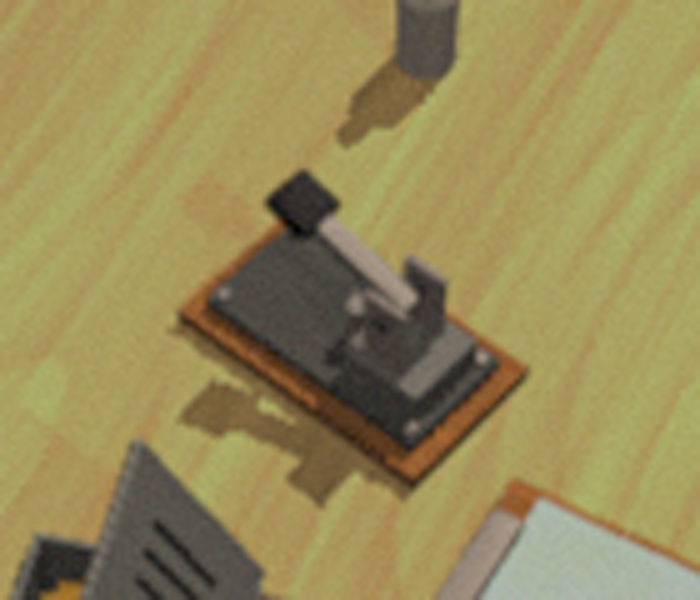

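View pics/zd.png

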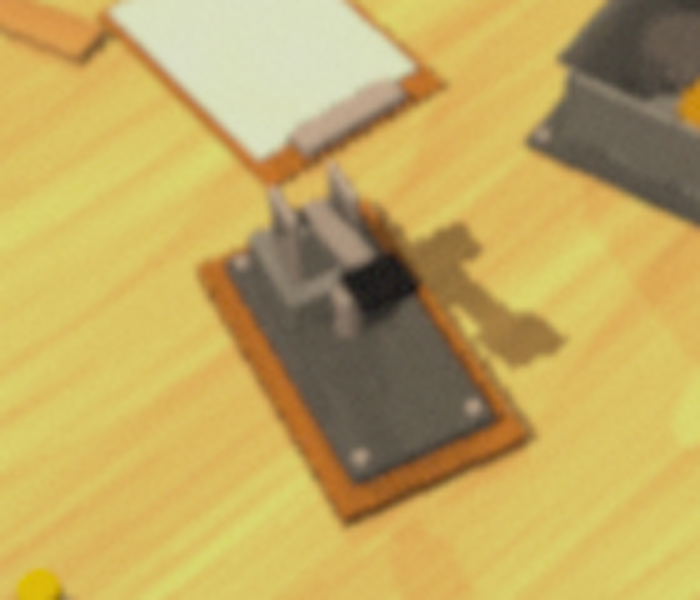

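```bash
cat > fit.py <<'E'
from h import *
from scipy.optimize import least_squares
P={n:camera_params(n) for n in("scene","side")}
def px(c,off): return (np.array(c,float)+.5)/5-.5+off
def Tb(b,p):
    c,s=np.cos(b[2]),np.sin(b[2]); return np.array([b[0]+c*p[0]-s*p[1],b[1]+s*p[0]+c*p[1],p[2]])
def cov(a,r,y,t): # r along cover from hinge, t thickness outward
    return (0.079-r*np.cos(a)+t*np.sin(a)*1, y, 0.07+r*np.sin(a)+t*np.cos(a))
F=lambda sx,sy:(lambda b:Tb(b,(sx*.095,sy*.1,.006)))
Rm=lambda sx,sy:(lambda b:Tb(b,(sx*.075,sy*.08,.07)))
C=lambda sy,t:(lambda b:Tb(b,cov(b[3],.154,sy*.08,t)))
o1=(160,200);o2=(268,150)
B=[("scene",(532,230),o1,F(1,1)),("scene",(460,495),o1,F(1,-1)),("scene",(178,437),o1,F(-1,-1)),
("scene",(278,162),o1,Rm(-1,1)),("scene",(203,370),o1,Rm(-1,-1)),
("scene",(378,67),o1,C(1,.004)),("scene",(302,288),o1,C(-1,.004)),
("side",(165,402),o2,F(1,1)),("side",(392,512),o2,F(-1,1)),("side",(525,335),o2,F(-1,-1)),
("side",(385,415),o2,Rm(-1,1)),("side",(490,278),o2,Rm(-1,-1)),("side",(405,95),o2,C(-1,.004))]
def res(B): return lambda b:np.concatenate([proj(P[n],f(b))[0]-px(c,o) for n,c,o,f in B])
r=least_squares(res(B),[.514,-.179,.3,1.1],loss='soft_l1')
print("box",r.x.round(4));print(r.fun.reshape(-1,2).round(1).tolist() if r.fun.size==2*len(B) else '')
e=Tb(r.x,cov(r.x[3],.154,0,.004));print("edge",e.round(4),"hinge",Tb(r.x,(.079,0,.07)).round(4))
o3=(208,125);o4=(195,202)
Q=lambda sx,sy,d=0:(lambda b:Tb(b,(-.02+sx*.115,sy*.065,b[3])))
G=lambda sx,sy:(lambda b:Tb(b,(-.02+sx*.1,sy*.05,b[3]+.012)))
def pad(b,ang=0):
    a=.3-ang; return Tb(b,(.03-.1*np.cos(a)-.0*np.sin(a)+.008*np.sin(a),0,b[3]+.085+.1*np.sin(a)+.008*np.cos(a)))
L=[("scene",(182,317),o3,Q(-1,-1)),("scene",(412,478),o3,Q(1,-1)),("scene",(527,372),o3,Q(1,1)),
("scene",(410,445),o3,G(1,-1)),("scene",(500,353),o3,G(1,1)),
("side",(347,508),o4,Q(-1,1)),("side",(530,434),o4,Q(-1,-1)),("side",(200,270),o4,Q(1,1)),
("side",(362,482),o4,G(-1,1)),("side",(497,412),o4,G(-1,-1)),("scene",(302,203),o3,pad),("side",(380,283),o4,pad)]
l=least_squares(res(L),[.55,.143,-.3,.02],loss='soft_l1')
print("lever",l.x.round(4));print(l.fun.reshape(-1,2).round(1).tolist())
print("pad 0",pad(l.x).round(4),"pad level",pad(l.x,.3).round(4))
E
python3 fit.py
```

```text
box [ 0.517  -0.1793  0.2231  1.0589]
[[0.1, -0.5], [0.0, 0.1], [-0.5, -0.5], [-0.8, -1.1], [-0.7, -0.0], [-0.4, -0.6], [-0.3, 1.0], [-1.8, -0.5], [-0.3, -0.7], [-1.4, -0.5], [0.1, 0.2], [0.1, -0.4], [-0.1, -1.0]]
edge [ 0.5239 -0.1778  0.2062] hinge [ 0.594  -0.1618  0.07  ]
lever [ 0.5478  0.1472 -0.2585  0.0117]
[[-1.8, -0.6], [0.3, 0.7], [-0.2, -1.1], [0.2, 0.4], [-0.4, 1.2], [0.3, 2.2], [-0.1, -0.2], [-1.3, -0.2], [-0.8, -0.3], [0.1, 0.6], [-0.4, 0.1], [-0.2, -1.6]]
pad 0 [0.4867 0.1634 0.1339] pad level [0.4801 0.1651 0.1047]
```

Both fits close to about 1 px: plinth height ≈ 12 mm, cover at 1.06 rad. Next I'll work out the approach and the arc in tool axes.

```bash
cat > plan.py <<'E'
from h import *
b=np.array([.517,-.1793,.2231]); L=np.array([.5478,.1472,-.2585,.0117])
def Tb(b,p):
    c,s=np.cos(b[2]),np.sin(b[2]); return np.array([b[0]+c*p[0]-s*p[1],b[1]+s*p[0]+c*p[1],p[2]])
def tcp(a,r=.125,clear=0):
    return Tb(b,(.079-r*np.cos(a)+(.008+clear)*np.sin(a)+.0075*min(1,a/.15), 0, .07+r*np.sin(a)+(.008+clear)*np.cos(a)+.011))
def intool(d,yaw): c,s=np.cos(yaw),np.sin(yaw); return np.array([c*d[0]+s*d[1], s*d[0]-c*d[1], -d[2]])
def yawof(s): x=R.from_rotvec(s['orientation']).as_matrix()[:,0]; return np.arctan2(x[1],x[0])
E
python3 - <<'E'
from plan import *
s=read_state();y=yawof(s);print(y,s['tool_pos'].round(4) if hasattr(s['tool_pos'],'round') else s['tool_pos'])
A=tcp(1.06,clear=.03);print("approach",A, "box yaw twist",y-b[2])
up=np.array([*A[:2],.29]);d=up-s['tool_pos'];print("to above, tool(current yaw)",intool(d,y).round(4),"box-yaw",intool(d,b[2]).round(4))
pts=[A]+[tcp(a) for a in (1.06,.95,.85,.75,.65,.55,.45,.35,.25,.15,.08,0)]
print(np.round(pts,4))
print(np.round([intool(q-p,b[2]) for p,q in zip(pts,pts[1:])],4).tolist())
E
```

```text
0.4327873932107925 [ 0.2517 -0.5447  0.2296]
approach [ 0.57408964 -0.16634769  0.20862157] box yaw twist 0.20968739321079252
to above, tool(current yaw) [ 0.4514 -0.2082 -0.0604] box-yaw [ 0.3981 -0.2976 -0.0604]
[[ 0.5741 -0.1663  0.2086]
 [ 0.5486 -0.1721  0.194 ]
 [ 0.5368 -0.1748  0.1873]
 [ 0.5268 -0.1771  0.1802]
 [ 0.5175 -0.1792  0.1721]
 [ 0.509  -0.1811  0.163 ]
 [ 0.5015 -0.1828  0.1532]
 [ 0.495  -0.1843  0.1426]
 [ 0.4895 -0.1855  0.1314]
 [ 0.4852 -0.1865  0.1197]
 [ 0.482  -0.1872  0.1076]
 [ 0.4771 -0.1884  0.099 ]
 [ 0.4721 -0.1895  0.089 ]]
[[-0.0262, 0.0, 0.0147], [-0.0121, -0.0, 0.0066], [-0.0103, 0.0, 0.0071], [-0.0095, -0.0, 0.0081], [-0.0087, 0.0, 0.009], [-0.0077, -0.0, 0.0099], [-0.0067, -0.0, 0.0106], [-0.0056, 0.0, 0.0112], [-0.0045, -0.0, 0.0117], [-0.0033, 0.0, 0.0121], [-0.0051, -0.0, 0.0086], [-0.005, -0.0, 0.01]]
```

```bash
python3 -m creep '[[0,0,-0.03,0.105,255],[0,0,-0.03,0.105,255],[0.028,-0.021,0,0,255],[0.028,-0.021,0,0,255],[0.028,-0.021,0,0,255],[0.028,-0.021,0,0,255],[0.028,-0.021,0,0,255],[0.028,-0.021,0,0,255],[0.028,-0.021,0,0,255],[0.028,-0.021,0,0,255],[0.028,-0.021,0,0,255],[0.028,-0.021,0,0,255]]' 20
python3 -m creep '[[0.028,-0.021,0,0,255],[0.028,-0.021,0,0,255],[0.028,-0.021,0,0,255],[0.028,-0.021,0,0,255],[0,0,0,0,255]]'
python3 - <<'E'
from plan import *
s=read_state();y=yawof(s);print(s['t'],y,s['tool_pos'],s['opening'],s['force'],R.from_rotvec(s['orientation']).as_matrix()[:,2])
A=tcp(1.06,clear=.03);print(intool(A-s['tool_pos'],y).round(4))
E
```

```text
t: 2.35
tool_pos: [0.4793, -0.2765, 0.2898]
orientation: [3.122, 0.349, 0.001]
force: [0.4, 0.5, 0.4]
opening: 0.0178
t: 2.77
tool_pos: [0.5719, -0.1662, 0.2893]
orientation: [-3.119, -0.357, -0.002]
force: [0.6, -0.5, -0.1]
opening: 0.0001
2.7667 0.2275980292622137 [ 0.57189375 -0.16620748  0.28928693] 0.00013252148875412406 [ 0.64076786 -0.45481735 -0.07597726] [ 0.0010519   0.00223522 -0.99999695]
[0.0021 0.0006 0.0807]
```

Next I'll lower to the approach pose and look before touching anything.

```bash
python3 -m creep '[[0.002,0,0.027,0,255],[0,0,0.027,0,255],[0,0,0.027,0,255],[0,0,0,0,255]]'
python3 - <<'E'
from h import *
b=read_camera("scene");c=read_camera("side")
def z(im,x,y,w=70,h=60): return cv2.resize(im[y-h:y+h,x-w:x+w],None,fx=5,fy=5,interpolation=cv2.INTER_CUBIC)[:,:,::-1]
cv2.imwrite("pics/s1.png",np.hstack([cv2.resize(z(b,230,250),(400,343)),cv2.resize(z(c,338,200),(400,343))]))
E
```

```text
t: 3.1
tool_pos: [0.5678, -0.1697, 0.202]
orientation: [-3.118, -0.349, 0.014]
force: [-0.5, 0.1, -1.4]
opening: 0.0004
```

View pics/s1.png

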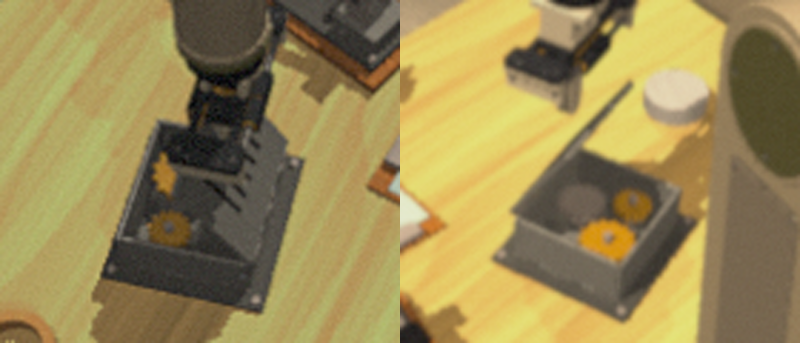

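In the side view the fingers (570,100) hang clear behind the cover's outer face (600,110), as intended. Now I'll sweep the arc.

```bash
python3 - <<'E'
from plan import *
s=read_state();y=yawof(s);print(s['t'],y,s['tool_pos'],s['force'])
print(intool(tcp(1.06)-s['tool_pos'],y).round(4))
E
python3 -m creep '[[-0.012,0,0.006,0,255],[-0.012,0,0.007,0,255],[-0.012,0,0.007,0,255],[-0.010,0,0.007,0,255],[0,0,0,0,255]]'
python3 - <<'E'
from plan import *
s=read_state();y=yawof(s);print(s['t'],y,s['tool_pos'],s['force'])
for a in(.85,.75,.65): print(intool(tcp(a)-s['tool_pos'],y).round(4))
E
```

```text
3.2 0.22268064034892698 [ 0.57013194 -0.17075041  0.20800144] [-0.47325395  1.08426869  0.94204467]
[-0.0213 -0.0034  0.014 ]
t: 3.62
tool_pos: [0.5257, -0.182, 0.1834]
orientation: [3.121, 0.348, 0.002]
force: [-0.2, -0.2, -0.3]
opening: 0.0007
3.6167 0.22182329737118608 [ 0.52568984 -0.18197506  0.18338831] [-0.22779262 -0.1658239  -0.26505229]
[ 0.0021 -0.0045  0.0032]
[-0.0074 -0.0045  0.0113]
[-0.0161 -0.0045  0.0204]
```

```bash
python3 -m creep '[[-0.008,-0.002,0.009,0,255],[-0.009,-0.002,0.009,0,255],[-0.008,0,0.010,0,255],[-0.007,0,0.0105,0,255]]'
python3 - <<'E'
from plan import *
s=read_state();y=yawof(s);print(s['t'],y,s['tool_pos'],s['force'])
for a in(.45,.35,.25): print(intool(tcp(a)-s['tool_pos'],y).round(4))
b=read_camera("scene");c=read_camera("side")
def z(im,x,y,w=70,h=60): return cv2.resize(im[y-h:y+h,x-w:x+w],None,fx=5,fy=5,interpolation=cv2.INTER_CUBIC)[:,:,::-1]
cv2.imwrite("pics/s2.png",np.hstack([cv2.resize(z(b,230,250),(400,343)),cv2.resize(z(c,338,200),(400,343))]))
E
```

```text
t: 3.95
tool_pos: [0.4957, -0.1851, 0.146]
orientation: [3.12, 0.349, 0.006]
force: [0.6, 1.0, 1.0]
opening: 0.0003
3.95 0.2226608767772829 [ 0.4956776  -0.18513482  0.14602866] [0.61854823 1.01737164 1.02062165]
[-0.0005 -0.001   0.0035]
[-0.0061 -0.001   0.0147]
[-0.0106 -0.001   0.0264]
```

View pics/s2.png

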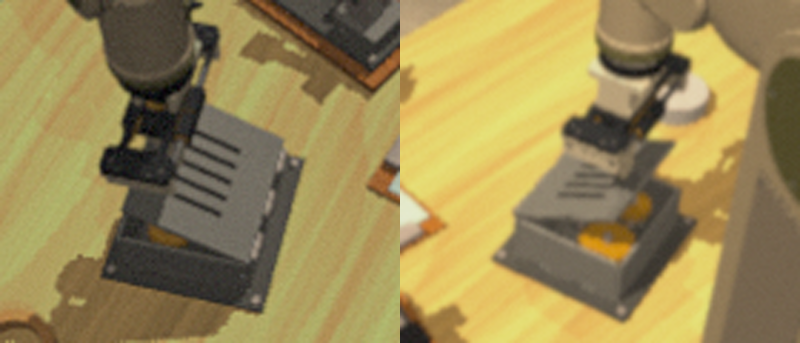

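The cover is following the fingers and is now at about 0.45 rad, with its slots visible near (210,165) in the scene half. I'll keep going.

```bash
python3 -m creep '[[-0.003,0,0.006,0,255],[-0.003,0,0.008,0,255],[-0.003,0,0.009,0,255],[-0.002,0,0.009,0,255],[-0.003,0,0.008,0,255],[-0.003,0,0.008,0,255],[0,0,0.004,0,255]]'
python3 - <<'E'
from plan import *
s=read_state();y=yawof(s);print(s['t'],y,s['tool_pos'],s['force'],tcp(0))
E
```

```text
t: 4.63
tool_pos: [0.4761, -0.1876, 0.0892]
orientation: [-3.121, -0.349, 0.003]
force: [0.2, -0.0, 3.3]
opening: 0.0006
4.6333 0.2226193615856159 [ 0.47608011 -0.18760858  0.08924993] [ 0.20293422 -0.01399336  3.32227876] [ 0.47214005 -0.18947768  0.089     ]
```

```bash
python3 -m creep '[[0,0,0.001,0,255],[0,0,0.001,0,255],[0,0,0,0,255]]'; python3 -m creep '[[0,0,0.001,0,255],[0,0,0,0,255]]';  python3 -m creep '[[0,0,0.001,0,255],[0,0,0,0,255]]'
```

```text
t: 4.88
tool_pos: [0.4767, -0.1878, 0.0892]
orientation: [-3.121, -0.349, 0.003]
force: [-4.6, 1.5, 6.2]
opening: 0.0004
t: 5.05
tool_pos: [0.4768, -0.1878, 0.0891]
orientation: [-3.121, -0.349, 0.003]
force: [-9.8, 3.8, 15.5]
opening: 0.0007
t: 5.22
tool_pos: [0.4768, -0.1879, 0.089]
orientation: [-3.122, -0.349, 0.003]
force: [-13.3, 4.3, 23.2]
opening: 0.0004
```

z stalls at 0.089 (tip at 78 mm) while the force rises to 23 N, so the cover is on its hard stop. I'll lift off and look.

```bash
python3 -m creep '[[0,0,-0.01,0,255],[0,0,-0.03,0,255],[0,0,-0.04,0,255],[0,-0.04,-0.03,0.1,255],[0,-0.04,0,0.1,255],[0,-0.04,0,0.1,255],[0,-0.04,0,0.1,255],[0,0,0,0,255]]'
python3 - <<'E'
from plan import *
s=read_state();y=yawof(s);print(s['t'],y,s['tool_pos'],s['q'],s['force'])
T=np.array([*Tb(L,(-.067,0,0))[:2],.17]);print(T,intool(T-s['tool_pos'],y).round(4),intool(T-s['tool_pos'],L[2]).round(4),'twist',y-L[2])
b=read_camera("scene");c=read_camera("side")
def z(im,x,y,w=70,h=60): return cv2.resize(im[y-h:y+h,x-w:x+w],None,fx=5,fy=5,interpolation=cv2.INTER_CUBIC)[:,:,::-1]
cv2.imwrite("pics/s3.png",np.hstack([cv2.resize(z(b,230,250),(400,343)),cv2.resize(z(c,338,200),(400,343))]))
E
```

```text
t: 5.88
tool_pos: [0.4674, -0.0303, 0.1924]
orientation: [-3.126, 0.285, -0.001]
force: [-0.0, 0.4, -0.2]
opening: 0.0005
5.8833 -0.1816942279248274 [ 0.46735888 -0.03028531  0.19239995] [-0.17650468 -0.21431282  1.89128521  0.00287778  1.46418733  1.57567967] [-0.03011461  0.37750109 -0.24282646]
[0.48302611 0.16432726 0.17      ] [-0.0198 -0.1942  0.0224] [-0.0346 -0.1922  0.0224] twist 0.07680577207517261
```

View pics/s3.png

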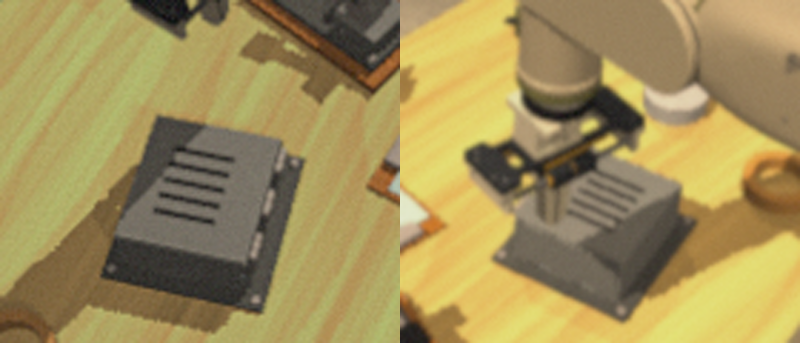

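The cover lies flat: it shows as a clean lid around (200,190) in the scene half, with no gap. Moving above the lever pad.

```bash
python3 -m creep '[[-0.007,-0.038,0,0.077,255],[-0.007,-0.038,0,0,255],[-0.007,-0.038,0,0,255],[-0.007,-0.038,0,0,255],[-0.007,-0.038,0,0,255],[0,0,0.01,0,255],[0,0,0.01,0,255],[0,0,0,0,255],[0,0,0,0,255]]'
python3 - <<'E'
from plan import *
s=read_state();y=yawof(s);print(s['t'],y,s['tool_pos'],s['force'])
T=np.array([*Tb(L,(-.067,0,0))[:2],.150]);print(intool(T-s['tool_pos'],y).round(4))
b=read_camera("scene");c=read_camera("side");w=read_camera("wrist")
def z(im,x,y,w=70,h=60): return cv2.resize(im[y-h:y+h,x-w:x+w],None,fx=5,fy=5,interpolation=cv2.INTER_CUBIC)[:,:,::-1]
cv2.imwrite("pics/s4.png",np.hstack([cv2.resize(z(b,272,175),(400,343)),cv2.resize(z(c,265,250),(400,343))]))
cv2.imwrite("pics/w4.png",w[:,:,::-1])
E
```

```text
t: 6.73
tool_pos: [0.4776, 0.1545, 0.1707]
orientation: [3.115, -0.399, -0.004]
force: [-0.3, 0.1, -0.1]
opening: 0.0006
6.7333 -0.2547675413759588 [0.47755957 0.1545038  0.17069106] [-0.29100854  0.11165528 -0.09715363]
[ 0.0028 -0.0109  0.0207]
```

View pics/s4.png

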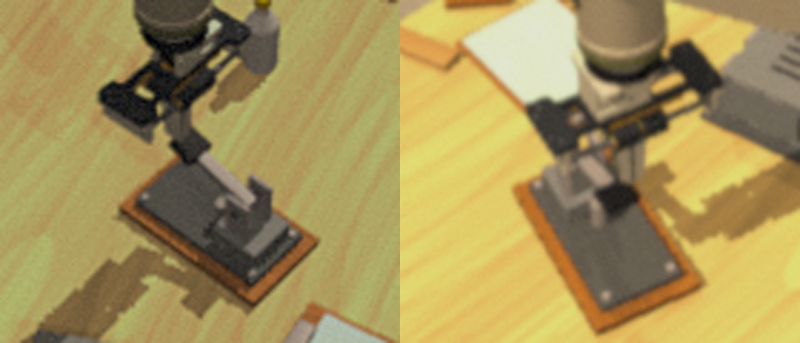

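View pics/w4.png

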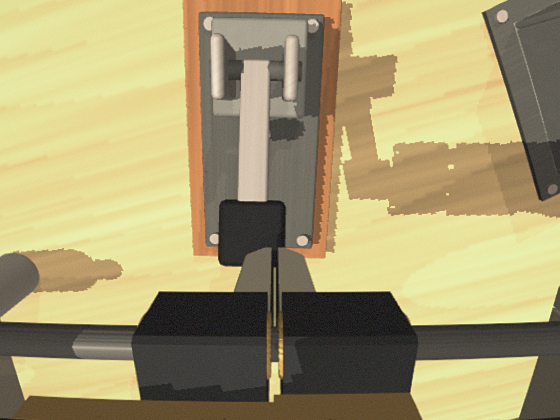

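In the wrist view the pad is centred near (252,234) and the pivot near (257,72), with the fingers about 11 mm to the right, which agrees with the computed offset. I'll refine the lever position with this closer view.

```bash
python3 - <<'E'
from plan import *
p=camera_params("wrist"); s=read_state()
def pad(b,ang=0,dx=0,dy=0,dz=0):
    a=.3-ang; r=.1+dx; h=.008+dz
    return Tb(b,(.03-r*np.cos(a)+h*np.sin(a),dy,b[3]+.085+r*np.sin(a)+h*np.cos(a)))
for sx in(-1,1):
    for sy in(-1,1): print('pad corner',sx,sy,proj(p,pad(L,0,sx*.02,sy*.02))[0].round(1))
for sx in(-1,1):
    for sy in(-1,1): print('foot corner',sx,sy,proj(p,Tb(L,(-.02+sx*.1,sy*.05,L[3]+.012)))[0].round(1), 'plinth',proj(p,Tb(L,(-.02+sx*.115,sy*.065,L[3])))[0].round(1))
im=read_camera("wrist");cv2.imwrite("pics/w5.png",cv2.resize(im[0:280,170:370],None,fx=2.1,fy=2.1,interpolation=cv2.INTER_CUBIC)[:,:,::-1])
E
```

```text
pad corner -1 -1 [291.8 199.9]
pad corner -1 1 [224.7 199.7]
pad corner 1 -1 [291.6 267. ]
pad corner 1 1 [224.5 266.8]
foot corner -1 -1 [316.8 247.9] plinth [329.9 257.1]
foot corner -1 1 [211.2 247.6] plinth [199.  256.6]
foot corner 1 -1 [325.7  14.9] plinth [342.5  -1. ]
foot corner 1 1 [200.1  14.7] plinth [184.2  -1.1]
```

View pics/w5.png

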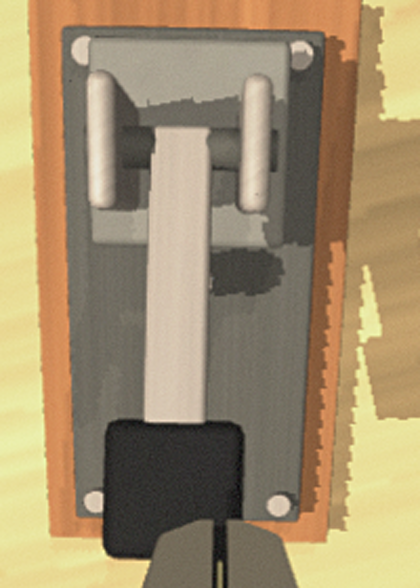

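Lever plane size and height match within ~1 mm; laterally the pad lies about 3 mm further to +y than fitted. I'll correct for that and go down towards contact (expected at TCP z ≈ 0.148; level ≈ 0.1157).

```bash
python3 -m creep '[[0.003,-0.0135,0.005,0,255],[0,0,0.005,0,255],[0,0,0.005,0,255],[0,0,0,0,255],[0,0,0,0,255]]'
python3 -m creep '[[0,0,0.003,0,255],[0,0,0,0,255]]'
python3 -m creep '[[0,0,0.003,0,255],[0,0,0,0,255]]'
python3 -m creep '[[0,0,0.003,0,255],[0,0,0,0,255]]'
python3 -m creep '[[0,0,0.003,0,255],[0,0,0,0,255]]'
```

```text
t: 7.35
tool_pos: [0.4839, 0.1683, 0.1567]
orientation: [3.116, -0.397, -0.002]
force: [-0.7, 0.5, 0.3]
opening: 0.0002
t: 7.52
tool_pos: [0.4842, 0.1686, 0.1538]
orientation: [3.116, -0.397, -0.0]
force: [-0.2, 0.5, 0.4]
opening: 0.0006
t: 7.68
tool_pos: [0.4845, 0.1689, 0.1511]
orientation: [-3.116, 0.397, -0.001]
force: [0.9, -0.1, 3.7]
opening: 0.0003
t: 7.85
tool_pos: [0.4846, 0.1691, 0.1483]
orientation: [-3.116, 0.397, -0.001]
force: [-0.0, -0.2, 4.9]
opening: 0.0003
t: 8.02
tool_pos: [0.4845, 0.1691, 0.1452]
orientation: [-3.116, 0.397, -0.0]
force: [0.2, 1.7, 3.6]
opening: 0.0004
```

```bash
python3 -m creep '[[0,0,0.004,0,255],[0,0,0.004,0,255],[0,0,0.004,0,255],[0,0,0.004,0,255],[0,0,0.004,0,255],[0,0,0,0,255],[0,0,0,0,255]]'
python3 - <<'E'
from plan import *
f=[]
for i in range(3):
    w=read_camera("wrist"); s=read_state(); f.append(s['force'])
print(s['t'],s['tool_pos'],np.mean(f,0))
b=read_camera("scene");c=read_camera("side")
def z(im,x,y,w=70,h=60): return cv2.resize(im[y-h:y+h,x-w:x+w],None,fx=5,fy=5,interpolation=cv2.INTER_CUBIC)[:,:,::-1]
cv2.imwrite("pics/s6.png",np.hstack([cv2.resize(z(b,272,175),(400,343)),cv2.resize(z(c,265,250),(400,343))]))
cv2.imwrite("pics/w6.png",cv2.resize(w[0:280,150:370],None,fx=2.1,fy=2.1,interpolation=cv2.INTER_CUBIC)[:,:,::-1])
E
```

```text
t: 8.6
tool_pos: [0.484, 0.1692, 0.1252]
orientation: [-3.116, 0.397, 0.002]
force: [-4.4, 1.3, 7.1]
opening: 0.0003
8.75 [0.48397883 0.16920373 0.1254299 ] [-4.10276932  1.43123717  6.76909499]
```

View pics/s6.png

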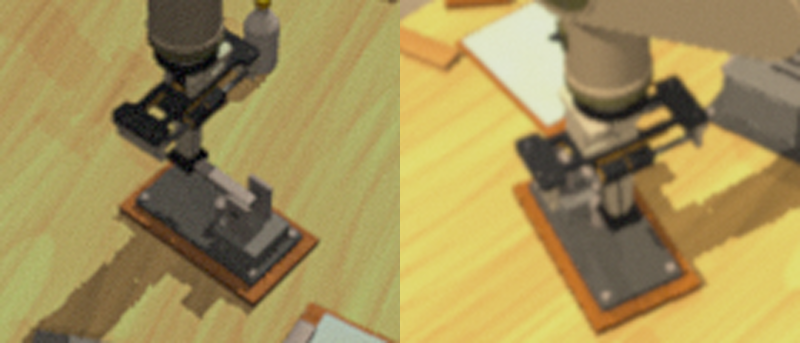

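View pics/w6.png

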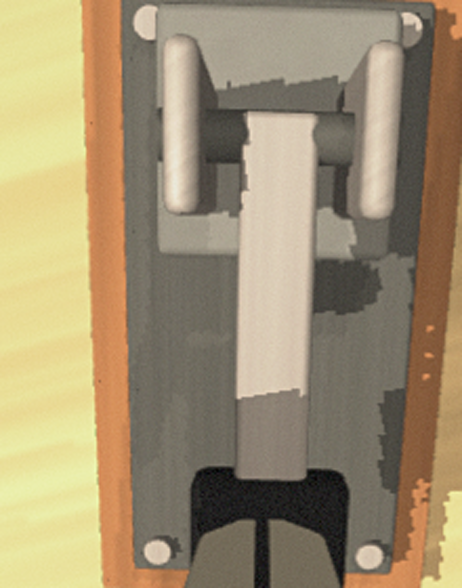

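The pad is pressed and the arm is nearly level. Its inner edge shows at (192–348, 470) in the crop. I'll fit the lever angle against the foot plate with both wrist views before the last few mm.

```bash
cat > wf.py <<'E'
from plan import *
from scipy.optimize import least_squares
def pad(b,ang,dx=0,dy=0,h=.008):
    a=.3-ang; r=.1+dx
    return Tb(b,(.03-r*np.cos(a)+h*np.sin(a),dy,b[3]+.085+r*np.sin(a)+h*np.cos(a)))
def foot(b,sx,sy): return Tb(b,(-.02+sx*.1,sy*.05,b[3]+.012))
def run(p,corners,padpts,off,sc=2.1,hp=None):
    px=lambda c:(np.array(c,float)+.5)/sc-.5+off
    def res(v):
        r=[proj(p,foot(v,*k))[0]-px(c) for k,c in corners]+[proj(p,pad(v,v[4],-.02*-1*k[0],.02*k[1]))[0]-px(c) for k,c in padpts]
        r=np.concatenate(r)
        if hp is not None: r=np.append(r,(v[3]-hp)/.001)
        return r
    q=least_squares(res,[*L,.1]); print(q.x.round(4),q.fun.round(1)); return q.x
E
python3 - <<'E'
from wf import *
p=camera_params("wrist")
print(R.from_rotvec(p['rotation']).as_matrix()[:,2],p['position'],read_state()['t'])
# pad sx: -1 => dx=-.02 (inner)
for hp in (None,.010,.012,.014):
    run(p,[((-1,1),(134,568)),((-1,-1),(388,571)),((1,1),(121,3)),((1,-1),(436,5))],[((-1,1),(191,469)),((-1,-1),(349,469))],(150,0),hp=hp)
E
```

```text
[-0.28008407  0.07271986 -0.95721718] [0.56208382 0.14939978 0.28108881] 8.85
[ 0.5485  0.1496 -0.2758  0.0095  0.3079] [ 0.8 -0.6  0.9  0.5  0.3 -1.9 -1.4  1.   0.8 -0.4 -1.   1.2]
[ 0.5485  0.1496 -0.2758  0.0097  0.3119] [ 0.8 -0.4  1.   0.7  0.2 -2.  -1.3  0.9  0.8 -0.4 -1.1  1.2 -0.3]
[ 0.5485  0.1496 -0.2758  0.0106  0.3273] [ 0.6  0.1  1.1  1.2 -0.1 -2.4 -1.   0.6  0.8 -0.4 -1.2  1.2 -1.4]
[ 0.5485  0.1496 -0.2757  0.0115  0.3418] [ 0.4  0.6  1.3  1.7 -0.3 -2.7 -0.7  0.3  0.9 -0.4 -1.2  1.2 -2.5]
```

```bash
python3 - <<'E'
from wf import *
p=camera_params("wrist"); s=read_state()
Rt=R.from_rotvec(s['orientation']);Rc=R.from_rotvec(p['rotation'])
tc=Rt.inv().apply(np.array(p['position'])-s['tool_pos']); rel=Rt.inv()*Rc; print(tc)
R0=R.from_rotvec([3.115,-.399,-.004]); p0=dict(p); p0['rotation']=(R0*rel).as_rotvec(); p0['position']=np.array([.47756,.1545,.17069])+R0.apply(tc)
print('released')
c0=[((-1,1),(77,519)),((-1,-1),(300,520)),((1,1),(62,28)),((1,-1),(324,31))]
pp=[((-1,1),(104,420)),((-1,-1),(244,420)),((1,1),(104,558))]
for hp in (None,.010,.012,.016): run(p0,c0,pp,(170,0),hp=hp)
E
```

```text
[ 0.08042347 -0.00042124 -0.15571242]
released
[ 0.5476  0.1489 -0.2725  0.0099  0.0203] [ 0.1 -0.7 -0.4  0.6 -1.1 -0.2 -0.1  0.5  0.7 -0.6  0.6  0.5 -0.2  0. ]
[ 0.5476  0.1489 -0.2725  0.01    0.0206] [ 0.1 -0.7 -0.4  0.6 -1.1 -0.3 -0.1  0.4  0.7 -0.6  0.6  0.5 -0.2  0.
 -0. ]
[ 0.5478  0.1488 -0.2727  0.0109  0.0287] [-0.1 -0.5 -0.3  0.9 -1.3 -0.8  0.2 -0.1  0.6 -0.4  0.7  0.7 -0.2  0.3
 -1.1]
[ 0.5481  0.1487 -0.2731  0.0128  0.0481] [-0.5 -0.  -0.1  1.3 -1.8 -1.9  0.6 -1.1  0.5  0.1  0.7  1.3 -0.1  0.6
 -3.2]
```

```bash
python3 - <<'E'
from wf import *
p=camera_params("wrist"); s=read_state()
b=np.array([.548,.1492,-.274,.0105])
cr=lambda u:((u-[150,0]+.5)*2.1-.5).round(0)
for th in (.1,.15,.2,.25,.3,.35):
    print(th,'inner',[cr(proj(p,pad(b,th,-.02,y))[0]) for y in(.02,-.02)],'outer',cr(proj(p,pad(b,th,.02,.02))[0]),'armtop@.05 w',[cr(proj(p,pad(b,th,-.022,y,.005))[0]) for y in(.009,-.009)],pad(b,th).round(4))
tip=[np.array(s['tool_pos'])+R.from_rotvec(s['orientation']).apply(v) for v in([.0075,0,.011],[-.0075,0,.011])]
print('tip inner/outer',[cr(proj(p,t)[0]) for t in tip])
im=read_camera("wrist");cv2.imwrite("pics/w7.png",cv2.resize(im[200:320,180:350],None,fx=4.5,fy=4.5,interpolation=cv2.INTER_CUBIC)[:,:,::-1])
E
```

```text
0.1 inner [array([188., 481.]), array([358., 485.])] outer [187. 645.] armtop@.05 w [array([236., 472.]), array([311., 473.])] [0.4841 0.1672 0.1232]
0.15 inner [array([190., 480.]), array([356., 483.])] outer [189. 637.] armtop@.05 w [array([236., 470.]), array([310., 472.])] [0.4828 0.1675 0.1184]
0.2 inner [array([191., 478.]), array([354., 481.])] outer [191. 628.] armtop@.05 w [array([237., 468.]), array([309., 469.])] [0.4819 0.1678 0.1134]
0.25 inner [array([193., 475.]), array([352., 478.])] outer [193. 619.] armtop@.05 w [array([237., 465.]), array([308., 466.])] [0.4811 0.168  0.1085]
0.3 inner [array([194., 472.]), array([350., 475.])] outer [195. 609.] armtop@.05 w [array([238., 461.]), array([307., 463.])] [0.4806 0.1681 0.1035]
0.35 inner [array([196., 468.]), array([348., 471.])] outer [197. 599.] armtop@.05 w [array([238., 457.]), array([306., 459.])] [0.4803 0.1682 0.0985]
tip inner/outer [array([263., 524.]), array([263., 579.])]
```

View pics/w7.png

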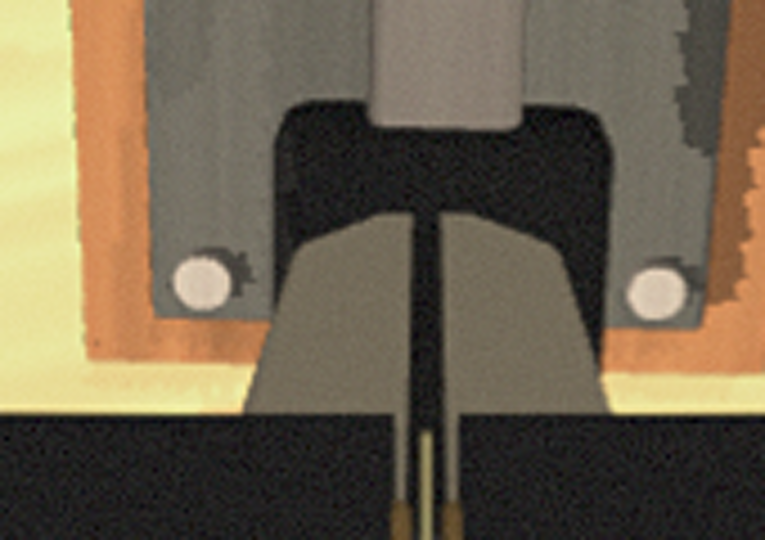

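The views put the angle at about 0.2–0.3. Below that, the height fit has a few mm of doubt. When the pad passes level, the contact moves from the tip's outer edge to its inner edge, so the wrist moment should show it. I'll step down in small increments and log that.

```bash
cat > rd.py <<'E'
from plan import *
F=[];M=[];T=[]
for i in range(2):
    read_camera("wrist"); s=read_state(); F.append(s['force']);M.append(s['wrist_torque']);T.append(s['tool_pos'])
f=np.mean(F,0);m=np.mean(M,0);y=yawof(s);c,sn=np.cos(y),np.sin(y)
Fx=c*f[0]+sn*f[1]; My=-sn*m[0]+c*m[1]; Mx=c*m[0]+sn*m[1]
print(round(s['t'],2),'z',np.mean(T,0)[2].round(4),'F lever-x %.2f z %.2f'%(Fx,f[2]),'M about lever-y %.3f x %.3f'%(My,Mx), 'pos',np.mean(T,0)[:2].round(4))
E
python3 rd.py
python3 -m creep '[[-0.0004,0,0.0015,0,255],[0,0,0,0,255]]' >/dev/null; python3 rd.py
python3 -m creep '[[-0.0002,0,0.0015,0,255],[0,0,0,0,255]]' >/dev/null; python3 rd.py
python3 -m creep '[[0,0,0.0015,0,255],[0,0,0,0,255]]' >/dev/null; python3 rd.py
python3 -m creep '[[0,0,0.001,0,255],[0,0,0,0,255]]' >/dev/null; python3 rd.py
```

```text
9.0 z 0.1255 F lever-x -4.49 z 6.44 M about lever-y 0.826 x 0.082 pos [0.484  0.1692]
9.27 z 0.124 F lever-x -3.30 z 6.76 M about lever-y 0.669 x 0.094 pos [0.4838 0.1693]
9.53 z 0.1225 F lever-x -3.83 z 6.25 M about lever-y 0.711 x 0.060 pos [0.4836 0.1693]
9.8 z 0.121 F lever-x -4.02 z 6.43 M about lever-y 0.792 x 0.072 pos [0.4835 0.1694]
10.07 z 0.1199 F lever-x -3.98 z 7.11 M about lever-y 0.863 x 0.079 pos [0.4834 0.1693]
```

```bash

python3 -m creep '[[-0.001,0,0,0,255],[0,0,0,0,255]]' >/dev/null; python3 rd.py
python3 -m creep '[[-0.0004,0,0.001,0,255],[0,0,0,0,255]]' >/dev/null; python3 rd.py
python3 -m creep '[[0,0,0.001,0,255],[0,0,0,0,255]]' >/dev/null; python3 rd.py
```

```text
10.33 z 0.1205 F lever-x -0.93 z 6.27 M about lever-y 0.284 x -0.014 pos [0.4834 0.1694]
10.6 z 0.1196 F lever-x 0.20 z 6.53 M about lever-y 0.094 x -0.011 pos [0.4833 0.1694]
10.87 z 0.1185 F lever-x -0.55 z 6.42 M about lever-y 0.119 x -0.012 pos [0.4832 0.1694]
```

```bash

python3 -m creep '[[0,0,0.001,0,255],[0,0,0,0,255]]' >/dev/null; python3 rd.py
python3 -m creep '[[0,0,0.001,0,255],[0,0,0,0,255]]' >/dev/null; python3 rd.py
python3 -m creep '[[0,0,0.001,0,255],[0,0,0,0,255]]' >/dev/null; python3 rd.py
```

```text
11.13 z 0.1176 F lever-x -1.27 z 7.24 M about lever-y 0.193 x -0.012 pos [0.4831 0.1695]
11.4 z 0.1166 F lever-x -1.14 z 7.62 M about lever-y 0.225 x -0.029 pos [0.4831 0.1695]
11.67 z 0.1155 F lever-x -1.76 z 8.00 M about lever-y 0.283 x -0.045 pos [0.483  0.1695]
```

The force rise (6.4 → 8 N) and the moment shift (contact x from about −20 mm to about 0) say the contact crossed to the inner edge between z 0.119 and 0.1165. I'll step back up with more averaging to pin this down.

```bash
sed -i 's/range(2)/range(5)/' rd.py; cat >> rd.py <<'E'
print('   contact x est mm', round(-(My+.164*Fx)/f[2]*1e3,1))
E
python3 rd.py
python3 -m creep '[[0,0,-0.001,0,255],[0,0,0,0,255]]' >/dev/null; python3 rd.py
python3 -m creep '[[-0.0003,0,-0.001,0,255],[0,0,0,0,255]]' >/dev/null; python3 rd.py
python3 -m creep '[[0,0,-0.001,0,255],[0,0,0,0,255]]' >/dev/null; python3 rd.py
python3 -m creep '[[0,0,-0.001,0,255],[0,0,0,0,255]]' >/dev/null; python3 rd.py
```

```text
11.92 z 0.1156 F lever-x -1.81 z 7.53 M about lever-y 0.323 x -0.079 pos [0.483  0.1695]
   contact x est mm -3.6
12.33 z 0.1166 F lever-x -1.46 z 7.73 M about lever-y 0.260 x -0.074 pos [0.4831 0.1695]
   contact x est mm -2.6
12.75 z 0.1178 F lever-x 0.19 z 6.73 M about lever-y 0.018 x -0.088 pos [0.4831 0.1695]
   contact x est mm -7.1
13.17 z 0.1187 F lever-x -0.23 z 5.99 M about lever-y -0.035 x -0.054 pos [0.4832 0.1694]
   contact x est mm 12.1
13.58 z 0.1198 F lever-x 0.84 z 6.18 M about lever-y -0.081 x -0.050 pos [0.4833 0.1694]
   contact x est mm -9.1
```

The force steps between about 6.1 N (outer edge) and 7.6 N (inner edge) at z ≈ 0.118 in both directions. So flat contact, and a level arm, is at TCP z ≈ 0.1178 (implied plinth ≈ 14 mm, within the fit's error). I'll go there and check in the pictures.

```bash
python3 -m creep '[[0,0,0.001,0,255],[0,0,0.001,0,255],[0,0,0,0,255]]' >/dev/null; python3 rd.py
python3 - <<'E'
from wf import *
b=read_camera("scene");c=read_camera("side")
def z(im,x,y,w=70,h=60): return cv2.resize(im[y-h:y+h,x-w:x+w],None,fx=5,fy=5,interpolation=cv2.INTER_CUBIC)[:,:,::-1]
cv2.imwrite("pics/s8.png",np.hstack([cv2.resize(z(b,272,180),(400,343)),cv2.resize(z(c,265,250),(400,343))]))
cv2.imwrite("pics/a8.png",np.hstack([cv2.resize(b,(400,300)),cv2.resize(c,(400,300))])[:,:,::-1])
p=camera_params("wrist");w=read_camera("wrist")
bb=np.array([.548,.1492,-.274,.0138])
cr=lambda u:((u-[150,0]+.5)*2.1-.5).round(0).tolist()
for th in (.2,.25,.3,.35,.4): print(th,[cr(proj(p,pad(bb,th,-.02,y))[0]) for y in(.02,-.02)])
print([cr(proj(p,foot(bb,-1,k))[0]) for k in(1,-1)])
cv2.imwrite("pics/w8.png",cv2.resize(w[0:280,150:370],None,fx=2.1,fy=2.1,interpolation=cv2.INTER_CUBIC)[:,:,::-1])
E
```

```text
14.08 z 0.1177 F lever-x 0.13 z 6.64 M about lever-y 0.012 x -0.094 pos [0.4831 0.1695]
   contact x est mm -5.0
0.2 [[187.0, 490.0], [360.0, 494.0]]
0.25 [[189.0, 487.0], [357.0, 491.0]]
0.3 [[190.0, 483.0], [355.0, 487.0]]
0.35 [[192.0, 479.0], [353.0, 482.0]]
0.4 [[193.0, 474.0], [351.0, 477.0]]
[[133.0, 581.0], [397.0, 586.0]]
```

View pics/s8.png

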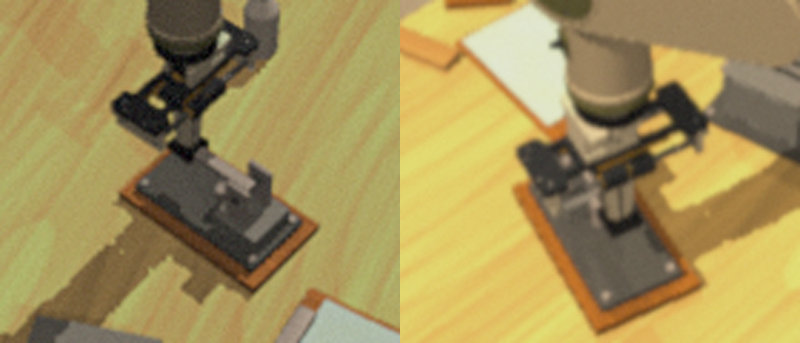

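View pics/w8.png

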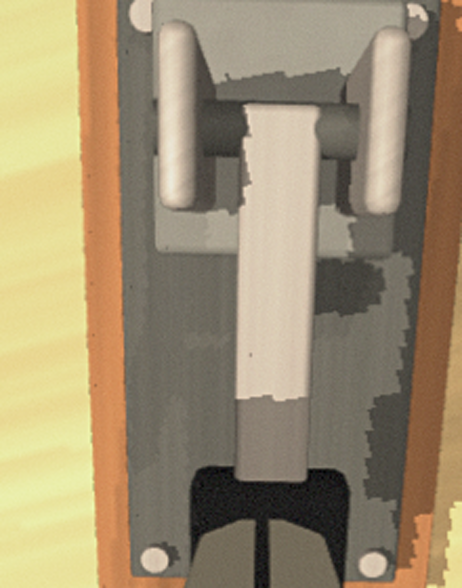

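View pics/a8.png

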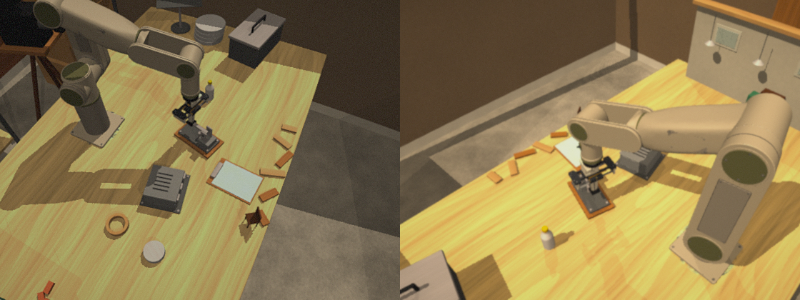

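The camera sits on the pivot side, so when pressed it sees the pad's inner face. The black edge I used is therefore the pad's lower inner edge, 14 mm lower, and I'll redo the check with that.

```bash
python3 - <<'E'
from wf import *
p=camera_params("wrist")
px=lambda c:(np.array(c,float)+.5)/2.1-.5+np.array([150,0])
C=[((-1,1),(131,577)),((-1,-1),(391,580))]
# bolts unknown; plinth/foot side edges: x at given row handled via corners; pad lower inner edge:
Pd=[((1),(190,467)),((-1),(349,467))]
for hp in (.0095,.0117,.0138):
    def res(v): return np.concatenate([proj(p,foot([*v[:3],hp],*k))[0]-px(c) for k,c in C]+[proj(p,pad([*v[:3],hp],v[3],-.02,k*.02,-.006))[0]-px(c) for k,c in Pd]+[[ (v[2]+.27)/.01]])
    q=least_squares(res,[.548,.149,-.27,.3]);print(hp,q.x.round(4),q.fun.round(1))
E
```

```text
0.0095 [ 0.5487  0.1501 -0.2733  0.2236] [ 0.5 -1.   1.  -0.1  0.5 -0.4 -1.5  1.  -0.3]
0.0117 [ 0.5495  0.1499 -0.2732  0.2219] [-0.1 -0.7  1.5  0.2  0.  -0.5 -1.   0.9 -0.3]
0.0138 [ 0.5504  0.1497 -0.2732  0.2207] [-0.6 -0.4  2.   0.5 -0.4 -0.7 -0.5  0.8 -0.3]
```

```bash
python3 -m creep '[[0,0,0.0003,0,255],[0,0,0,0,255],[0,0,0,0,255]]' ; python3 rd.py; python3 - <<'E'
from plan import *
s=read_state();print(R.from_rotvec(s['orientation']).as_matrix()[:,2].round(4),np.abs(s['dq']).max())
P={n:camera_params(n) for n in("scene","side")}
for n in P: read_camera(n)
for q in ["lever_pad","lever_pivot","cover_edge","reel_tin","glue_bottle","tape_roll","clipboard"]:
    rs=[]
    for n in P:
        t=tip_of(n,q)
        if t: rs.append(ray(P[n],t[0]['pixel']))
    print(q,len(rs), tri(rs)[0].round(4) if len(rs)==2 else '', np.round(tri(rs)[1],4) if len(rs)==2 else '')
print(read_state()['t'])
E
```

```text
t: 14.48
tool_pos: [0.4831, 0.1695, 0.1174]
orientation: [-3.116, 0.397, -0.003]
force: [-0.4, -0.3, 6.4]
opening: 0.0005
14.73 z 0.1174 F lever-x -0.43 z 7.16 M about lever-y 0.072 x -0.088 pos [0.4831 0.1695]
   contact x est mm -0.2
[ 2.1e-03  1.0e-04 -1.0e+00] 0.002279229467358454
lever_pad 2 [0.5542 0.1125 0.226 ] [0.0495 0.0495]
lever_pivot 1  
cover_edge 2 [ 0.4341 -0.1974  0.0759] [0.0037 0.0037]
reel_tin 0  
glue_bottle 2 [0.454  0.4436 0.0054] [0.0032 0.0032]
tape_roll 1  
clipboard 1  
15.5333
```

The cover edge reads z ≈ 0.076 (0.074 when shut). The lever force is 7.2 N at the flat-contact height and steady, and the bystanders are undisturbed. Handing in.

```bash
python3 -c "
from plant import *
print(close_job()); s=read_state(); print(s['t'],s['tool_pos'],s['force'])"
```

```text
the job is handed in; nothing more can be done
None
the job is handed in; nothing more can be done
```

I folded the cover shut first, then pressed the lever to level and handed in at about 15.5 s with the closed fingers still holding it down.

**Cover:** It reached its hard stop with the fingertips at 78 mm while the force climbed to 23 N. The picture shows it flat on the box, and the networks put its free edge at z ≈ 0.076 m, against 0.074 m when shut.

**Lever:** The fingers hold the pad at TCP z 0.1174 m with about 7.2 N, against the stated 7 N when level. In both directions the force stepped at z ≈ 0.118 m, where the fingertip goes from edge contact to flat contact. While finding that point the tool went about 2 mm past level, roughly 0.02 rad, and came back. The bottom stop was never approached.

**Checks that disagreed or failed:**
- **Lever angle by camera:** The wrist-camera estimates were poor, between about 0.22 and 0.36 rad for a level of 0.3, so I relied on force and height.
- **Plinth height:** The first camera fit gave 12 mm, the wrist view about 10 mm, and contact suggests about 14 mm. Going by the first fit, the lever would be about 0.02 rad short of level.
- **Pad position:** The last network reading of the lever pad was unusable because the fingers covered it.
- **Bystanders:** The bottle's position was re-measured within about 7 mm of the first reading. The last check missed the tin, and saw the tape and clipboard from only one camera. All four look undisturbed in the last pictures, and the arm never came near them.

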